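# Prop the propagator lid open

## Task

Air the seedlings: raise the lid of the wooden propagator with its own prop rod, holding the rod by the red sleeve, and set the rod's foot fully home in the slot of the metal catch on the box's side, so that the prop alone holds the lid open. The exact place of the slot is not known: set the foot down on the catch and feel along it, pressing on it with no more than about 20 N and never letting the lid drop; leave the other things alone.

Things in the scene. Friction and masses are not known exactly. Their poses are not given: they have to be found in the camera images.
- box: Wooden seedling box, fixed to the bench: 250 (its x) by 260 (y) by 150 mm tall, origin at the centre of its underside, z up. Front is -x, hinge at the back. Prop rod and metal catch are on its -y side. Lid and prop swing in the box's x-z plane: the rod stays at box-frame y = -148, the sleeve's middle at y = -200 mm.
- lid_hinge (a point): Middle of the lid's hinge line, which runs along the box's y at box-frame x = +120, z = 155 mm. The lid is 270 by 272 by 12 mm, 0.4 to 0.8 kg; its front edge (-x) rises; it falls shut unless held.
- lid (a joint): Lid angle, 0 shut, grows as it opens, up to 1.0 rad. It reads about 0.43 (0.41 to 0.46) with the prop home in the slot, and about 0.045 more with the foot standing on top of the catch.
- prop: Steel prop rod, 8 mm thick, flat end; origin at its pivot on the lid's side, 255 mm from the hinge line (box-frame x -135, z 155 mm when shut). It runs along its own -z; its y is the box's y. The pivot is slightly stiff: the rod stays where it is left. At the start it hangs, foot up to 0.5 rad to the front. It swings 1.0 rad to the front and 1.3 rad back of square to the lid.
- foot (a point): Centre of the prop rod's flat end, 140 mm from the pivot.
- grip (a point): Middle of the red sleeve: 18 mm across, 50 mm long, along the box's y, spinning freely on the rod's cross pin, 50 mm from the pivot towards the foot and 52 mm out (-y) from the rod. Pinch it from above across the box's x. As it spins, its place in the box's x-z plane sets both lid and rod; lifted, it pushes the lid up.
- catch_mid (a point): Point fixed on the box at box-frame (-80, -148, 135) mm, level with the catch's flat top: where the slot's middle nominally is. The catch is set by hand: the slot's real middle lies up to 14 mm either way along the box's x. The slot is 11 mm long in x and 9 mm deep, flat-bottomed.
- catch_top (a point): Nominal back end of the catch's flat top, box-frame (-25, -148, 135) mm. The catch is an aluminium plate 80 by 28 mm; its top reaches 25 mm from the slot's middle to the front (-x), 55 mm to the back. To reach its top, first lift the foot clear in front of it, then swing it back (+x) over it.
- jar: Bystander, loose: amber glass sample jar, 72 across, 100 tall mm; origin at the centre of its underside.
- torch: Bystander, loose: white torch standing upright, 36 across, 130 tall mm; origin at the centre of its underside.
- dish: Bystander, loose: flat round petri dish, 90 across, 14 tall mm; origin at the centre of its underside.
- pot: Bystander, loose: terracotta pot, 76 across, 65 tall, with a leafy plant to about 125 mm; origin at the centre of its underside.
- slidebox: Bystander, loose: wooden slide case, 50 x 90 x 32 mm; origin at the centre of its underside.
- brush: Bystander, loose: small brush lying flat, 200 x 42 x 20 mm; origin at the middle.

How it is judged (in metres and radians):
On the way, in this order (a step that is already met when the one before it is completed fails the run):
1. the lid is raised with the rod's foot lifted above the catch (value of joint lid above 0.42 rad and z of foot in the frame of box above 0.137 m), for 0.1 s.
2. the rod's foot is home in the slot of the catch (z of foot in the frame of box between 0.121 and 0.1305 m and x of foot in the frame of box between -0.1 and -0.058 m and value of joint lid between 0.36 and 0.48 rad), for 0.3 s.
At the end, for the whole second after the job is handed in: The prop's foot stands in the slot: its tip 4.5 mm or more below the catch's top face (box-frame z 121 to 130.5 mm) and within about 21 mm of the nominal slot along x (box-frame x -100 to -58 mm), the lid resting on it at 0.36 to 0.48 rad and still (all of step 2 and velocity of joint lid between -0.03 and 0.03 rad/s); the robot touches nothing.
It fails at once if the prop is pressed on the box or its catch with more than 25 N (contact force between prop and box above 25 N).
It fails at once if the lid drops (closes faster than 0.8 rad/s) (velocity of joint lid below -0.8 rad/s).
It fails at once if a bystander is moved more than 25 mm (distance of any of jar, torch, dish, pot, slidebox, brush from where it was at the start of the episode above 0.025 m).
It also fails if it takes over 72 s, if anything falls off the work surface, if the arm or the gripper's body presses on something with over 40 N, if the wrist force passes 120 N, or if a joint passes its speed limit or range.

## Robot

A 6-joint arm with a two-finger parallel gripper is mounted at the origin on the work surface. World frame = base frame: x ahead of the robot, y to its left, z up, the work surface at z = 0. Lengths are in mm, angles in rad, forces in N, time in s.
With the tool pointing down it reaches from about 350 to 775 mm from the base axis. Payload 7.3 kg.
Tool frame: the origin (TCP) lies midway between the tips of the shut fingers; the grasp point (between the pads) lies 19 mm behind it; z points along the fingers, y is the line along which they close (so a half turn about z gives the same grasp; the last joint's range is limited). The gripper opens to 92 mm and grips with 3 to 60 N. Pads are 19 mm wide; open, the fingers measure 130 mm over their backs; the gripper's body (75 mm by 190 mm) begins 47 mm behind the grasp point.
Start: joints at [1.147, 0.342, 1.524, -0, 1.275, -0.146], TCP at [143.961, 504.896, 226.741] pointing down, gripper open.
Joint ranges: [-2.53, 2.53], [-0.77, 2.02], [0.04, 2.7], [-1, 4.14], [0.28, 2.66], [-3.11, 3.11]. Speed limits (rad/s): [2.57, 2.57, 3.14, 3.14, 3.14, 3.14].

## Interface

Orientations are given as [roll, pitch, yaw] about the fixed x, y, z axes, in that order (R = Rz(yaw) Ry(pitch) Rx(roll)).
In Python, from plant import bot gives the robot as it stands.
- The arm moves only by the tool jog_arm, never from a script. Its arguments are lists of equal length, an entry for each row: "dp": the shift along the tool's x, y, z in m, a list of three; "twist": the turn about the tool's z in degrees. A call has 1 to 10 rows; each row shifts and turns the commanded pose from where the row before left it, along the tool's axes as they then stand; what a row does not reach is not made up. A row lasts 1/8 s, in which the tool goes at most 62.5 mm and 10.7 degrees, less where a joint would pass 70% of its speed; a pose out of reach is approached as far as the arm can. A call is refused whole if a number of a shift passes 0.0625 or a number of a turn 10.7, either way. A call with a gripper value outside its range is refused whole. "jaw" is the finger opening in m, from 0 to 0.0918, set as the call begins (left out, the last holds). The fingers move at their own pace and stop on an object; the grip force is fixed at half the most. Time passes only in rows, so rows that do not move let the fingers close. It gives the time, the measured TCP pose, the force, the opening and the grip force at its end, in the units of the state.
- bot.get_obs(): the state, without advancing time (a new reading comes with each control period).
- bot.capture(name): name is "scene" or "top"; returns the picture (420x560x3 uint8, blue, green, red); there is no depth.
- bot.camera_params(name): a dict with "fx", "fy", "cx", "cy" (pixels), "R" (3x3) and "t" (3): a world point X has camera coordinates R X + t. Camera axes: x right, y down, z forward; pixel columns grow to the right and rows downward; lengths in mm; the calibration is good to about 2 mm. A picture is of the moment at which its call begins. camera_params takes no time and is no camera call.
- bot.close_job(): hands the job in; it is judged then, once.
Trained networks look in the newest picture that a camera, given by its name, has taken for a name from the list of things; names that differ only in an ending like _2 or _b are one class to them, and where a whole thing is asked for, a point or a joint stands for the part that bears it (a point fixed in the world has none). Each returns a list of dicts, best first, with "confidence" (0 to 1); they miss things now and then, are a little off and sometimes report something else, mostly with a low value. They report only what shows in the picture. A call takes as long as a camera call.
- bot.find_in(camera, label): "bbox" ([centre column, centre row, width, height] in pixels, round what is visible of it).
- bot.masks_of(camera, label): "pixels" (420x560 bool, what is visible of it) and "bbox" ([centre column, centre row, width, height] in pixels, round what is visible of it).
The state is a dict: "time": time; "joint_positions": joint angles; "dq": joint speeds; "tau": joint torques, N m; "tool_pos": TCP position; "tcp_rot": TCP orientation; "contact_force": force on the tool from outside, world axes, zero at the start; "moment": the same for the moment, N m; "grip_width": finger opening in mm; "finger_force": force on a finger pad.
Only numpy, scipy, OpenCV 4.12 (cv2) and the standard library are available. Lean on these libraries where they do the work, as an engineer would, in place of code of your own. Each camera call takes 0.05 s, during which the arm holds its last target. There are 200 camera calls.

## Working session

There is one attempt and no reset: what is moved stays moved. The work goes in short steps, Python scripts to look and compute and a tool call to move; the robot and the scene stay as the last step left them, time stands still between calls to the robot, and variables do not carry over. Pictures are saved under pics/ and viewed, at most 10 in all, crops included, and the job is handed in when it is done.

Besides the shell and the picture viewer there is one more tool, called after "Emit:" as name([rows], argument=value, ...), one row to a line, values as JSON. jog_arm: Moves the arm, as the interface text tells. Its arguments: {"type":"object","properties":{"dp":{"type":"array"},"twist":{"type":"array"},"jaw":{"type":"number"}},"required":["dp","twist"]}

```bash
mkdir -p pics
python3 - <<'E'
from plant import bot
import cv2,numpy as np
o=bot.get_obs();print(o['time'],o['tool_pos'],o['tcp_rot'],o['contact_force'])
a=bot.capture("scene");b=bot.capture("top")
cv2.imwrite("pics/a.png",a);cv2.imwrite("pics/b.png",b)
for c in("scene","top"):
    p=bot.camera_params(c);print(c,p['fx'],p['fy'],p['cx'],p['cy'],np.round(p['R'],4).tolist(),np.round(p['t'],1))
    for l in("box","prop","grip","foot","catch_mid","catch_top","lid_hinge"):
        print(c,l,[(np.round(d['bbox'],1).tolist(),round(d['confidence'],2)) for d in bot.find_in(c,l)[:2]])
E
```

```text
0.0 [143.78852819 504.51638411 226.04317142] [-3.14007592e+00 -2.26375241e-04  2.86383190e+00] [0.19423604 0.31116135 0.45227928]
scene 448.89744164245826 448.89744164245826 282.0234572769485 205.72145951994932 [[0.7733, 0.634, -0.0045], [0.4933, -0.6062, -0.6238], [-0.3982, 0.4802, -0.7816]] [-481.8 -194.5 1708.7]
scene box [([286.5, 214.9, 144.2, 121.2], 0.8), ([227.3, 223.2, 24.0, 27.5], 0.35)]
scene prop [([229.1, 224.2, 25.8, 30.2], 0.7), ([285.4, 216.7, 141.7, 120.2], 0.26)]
scene grip []
scene foot [([227.7, 224.6, 24.0, 27.5], 0.75)]
scene catch_mid [([254.6, 285.9, 25.3, 34.5], 0.33)]
scene catch_top [([287.8, 212.8, 140.6, 121.5], 0.77), ([130.4, 289.8, 54.0, 39.3], 0.16)]
scene lid_hinge [([286.8, 214.1, 140.3, 123.9], 0.72)]
top 490.40858194453295 490.40858194453295 276.31680402127387 218.88929644196276 [[0.0168, -0.9998, 0.0055], [-0.993, -0.0174, -0.1168], [0.1169, -0.0035, -0.9931]] [  45.   601.4 1413.6]
top box [([289.3, 207.1, 138.8, 114.3], 0.93)]
top prop [([342.6, 249.9, 30.7, 21.6], 0.59)]
top grip [([348.3, 248.0, 22.6, 10.6], 0.6)]
top foot [([343.1, 250.6, 34.5, 22.1], 0.75), ([439.4, 296.5, 16.7, 68.3], 0.48)]
top catch_mid [([288.5, 205.1, 138.3, 112.3], 0.63)]
top catch_top [([289.6, 206.4, 144.5, 113.7], 0.94)]
top lid_hinge [([289.1, 205.1, 142.9, 113.5], 0.55), ([134.6, 295.8, 28.1, 18.1], 0.24)]
```

View pics/a.png

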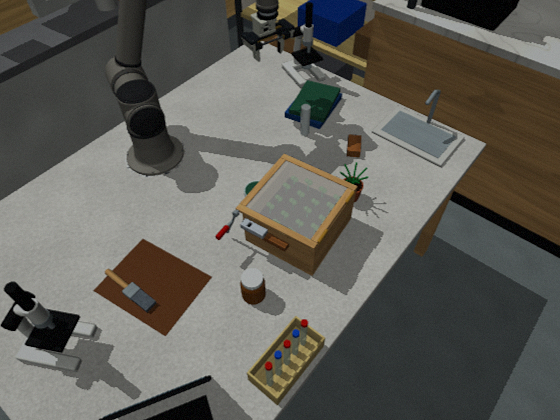

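View pics/b.png

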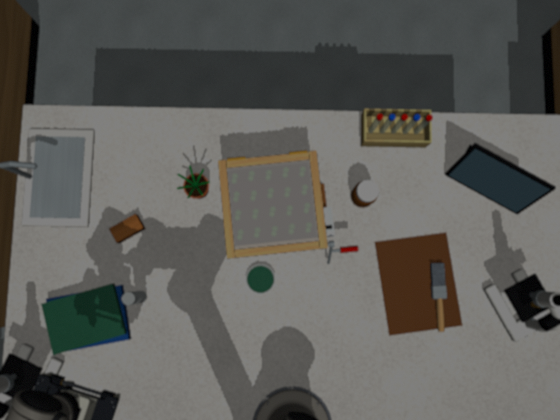

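Scene: the box is in the middle with its front facing the robot. The red sleeve is at about (222,232) in the scene view and (348,248) in the top view. The lid corners in the top view are at about (219,160), (316,152), (327,246) and (231,257). The jar, at (253,285) in the scene view, is on the rod's side. I'll look closer to get the corners.

Run:
```python
import cv2,numpy as np
a=cv2.imread("pics/a.png");b=cv2.imread("pics/b.png")
A=cv2.resize(a[145:285,205:365],None,fx=2.5*2,fy=5,interpolation=cv2.INTER_CUBIC)[:600]
B=cv2.resize(b[140:270,205:365],None,fx=5,fy=5,interpolation=cv2.INTER_CUBIC)[:600]
A=cv2.resize(a[150:270,205:365],None,fx=5,fy=5,interpolation=cv2.INTER_CUBIC)
B=cv2.resize(b[145:265,205:365],None,fx=5,fy=5,interpolation=cv2.INTER_CUBIC)
cv2.imwrite("pics/a2.png",A);cv2.imwrite("pics/b2.png",B)
for n,i in(("a",a),("b",b)):
    h=i.astype(int);m=(h[...,2]>110)&(h[...,1]<60)&(h[...,0]<60)
    k,l,s,c=cv2.connectedComponentsWithStats(m.astype(np.uint8))
    for j in range(1,k):
        if s[j,4]>8:print(n,s[j],c[j])
```

```text
a [216 225  12  12  43] [221.55813953 230.48837209]
a [301 320   7   6  32] [303.9375  322.21875]
a [284 339   7   8  38] [286.81578947 342.5       ]
a [265 361   7   8  41] [268.07317073 364.70731707]
b [378 115   5   4  17] [379.88235294 116.41176471]
b [403 115   5   4  15] [404.66666667 116.73333333]
b [427 115   5   5  17] [429.35294118 117.        ]
b [341 248  17   4  49] [349.48979592 249.51020408]
```

View pics/a2.png

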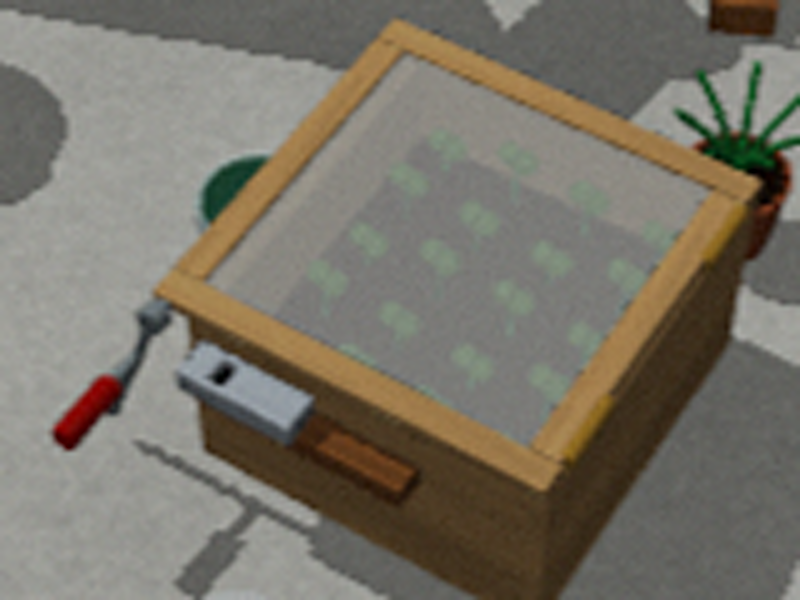

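View pics/b2.png

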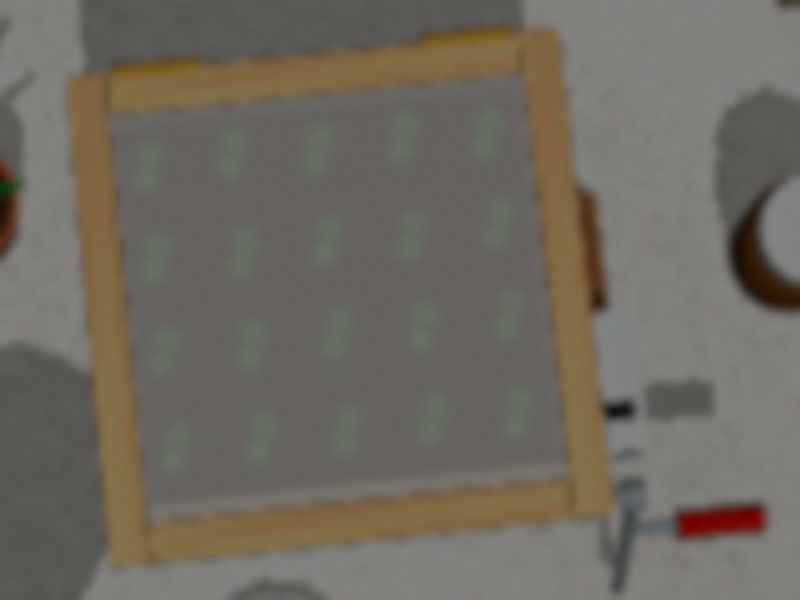

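The close-up shows the slot: the dark hole is at about (249.6,224.6) in the scene view and (328.8,226.8) in the top view. I'll fit the box pose, rod angle and slot offset together.

```bash
cat > h.py <<'E'
from plant import bot
import numpy as np
from scipy.optimize import least_squares
P={c:bot.camera_params(c) for c in("scene","top")}
def proj(c,X):
    p=P[c];X=np.asarray(X,float)@np.array(p['R']).T+p['t']
    return np.c_[p['fx']*X[:,0]/X[:,2]+p['cx'],p['fy']*X[:,1]/X[:,2]+p['cy']]
def W(q,B):
    c,s=np.cos(q[2]),np.sin(q[2]);B=np.asarray(B,float)
    return np.c_[q[0]+c*B[:,0]-s*B[:,1],q[1]+s*B[:,0]+c*B[:,1],B[:,2]]
E
python3 - <<'E'
from h import *
o={"scene":np.array([[237,205.6],[316.4,242.4],[357,186.4],[284,154],[235.6,213.4],[221.6,231],[249.6,224.6]]),
"top":np.array([[327,248],[316,151],[218.6,160.4],[227.6,258.4],[331.2,243],[349.5,249.3],[328.8,226.8]])}
def mod(q):
    x,y,w,zt,x0,a,sx=q
    return W(q,[[x0,-136,zt],[x0+270,-136,zt],[x0+270,136,zt],[x0,136,zt],[-135,-152,155],[-135-50*np.sin(a),-200,155-50*np.cos(a)],[sx,-148,133]])
f=lambda q:np.concatenate([(proj(c,mod(q))-o[c]).ravel() for c in o]+[[(q[4]+146)/5,(q[3]-162)/3]])
r=least_squares(f,[550,50,0.1,162,-146,.3,-80],x_scale=[10,10,.1,5,5,.1,5],loss='soft_l1')
print(np.round(r.x,3),np.round(f(r.x),1).reshape(-1,2).tolist())
q=r.x;print(np.round(mod(q),1).tolist())
print(np.sqrt(np.diag(np.linalg.pinv(r.jac.T@r.jac))))
for l in("jar","torch","pot","dish","brush","slidebox"):
    print(l,[(np.round(d['bbox'],0).tolist(),round(d['confidence'],2)) for d in bot.find_in("top",l)[:1]])
print(bot.get_obs()['tcp_rot'])
E
```

```text
[ 6.39448e+02  7.09040e+01  1.20000e-01  1.61480e+02 -1.47255e+02
  4.27000e-01 -8.82110e+01] [[-2.0, 2.0], [-2.9, 5.8], [0.3, -0.5], [-0.3, -1.0], [-0.2, 0.9], [0.1, 0.3], [-0.1, -0.0], [0.2, 0.0], [-0.2, -1.0], [-1.7, -0.5], [-1.6, 0.1], [1.1, 0.0], [-1.2, 0.4], [-0.9, -0.0], [-0.3, -0.2]]
[[509.6, -81.8, 161.5], [777.6, -49.4, 161.5], [745.0, 220.7, 161.5], [476.9, 188.2, 161.5], [523.7, -96.2, 155.0], [508.9, -146.3, 109.5], [569.6, -86.6, 133.0]]
[2.17168471 1.20360421 0.00694569 2.42505211 2.48191453 0.06239957
 2.90384305]
jar [([366.0, 195.0, 28.0, 29.0], 0.88)]
torch [([133.0, 295.0, 26.0, 18.0], 0.79)]
pot [([195.0, 188.0, 32.0, 24.0], 0.88)]
dish [([261.0, 280.0, 29.0, 30.0], 0.59)]
brush [([440.0, 297.0, 19.0, 69.0], 0.64)]
slidebox [([128.0, 228.0, 34.0, 30.0], 0.67)]
[ 3.14150805e+00 -1.18034305e-05  2.86377262e+00]
```

Emit:
jog_arm([
  [-0.038, -0.0375, 0],
  [-0.038, -0.0375, 0],
  [-0.038, -0.0375, 0],
  [-0.038, -0.0375, 0],
  [-0.038, -0.0375, 0],
  [-0.038, -0.0375, 0],
  [-0.038, -0.0375, 0],
  [-0.038, -0.0375, 0],
  [-0.038, -0.0375, 0],
  [-0.038, -0.0375, 0],
], twist=[0, 0, 0, 0, 0, 0, 0, 0, 0, 0], jaw=0.06)

```text
time: 2.35
tool_pos: [407.3, 38.3, 227.0]
tcp_rot: [3.141, 0.001, 2.863]
contact_force: [0.5, -0.3, -0.6]
grip_width: 59.9
finger_force: 0.0
```

Emit:
jog_arm([
  [-0.038, -0.0375, 0],
  [-0.038, -0.0375, 0],
  [-0.038, -0.0375, 0],
  [0, 0, 0],
  [0, 0, 0],
  [0, 0, 0],
  [0, 0, 0],
  [0, 0, 0],
  [0, 0, 0],
  [0, 0, 0],
], twist=[0, 0, 0, 9.6, 9.6, 9.6, 9.6, 9.6, 9.6, 9.6])

```text
time: 3.6
tool_pos: [485.3, -99.4, 226.7]
tcp_rot: [3.142, -0.0, 1.685]
contact_force: [0.5, 1.3, -0.5]
grip_width: 60.0
finger_force: 0.0
```

Emit:
jog_arm([
  [-0.025, 0.009, 0],
  [-0.0243, 0.009, 0],
  [0, 0, 0.03],
], twist=[0, 0, 0])

```text
time: 3.98
tool_pos: [511.1, -148.3, 198.0]
tcp_rot: [3.137, 0.003, 1.689]
contact_force: [-0.4, 0.1, -0.6]
grip_width: 60.0
finger_force: 0.0
```

Run:
```python
from h import *
import cv2,json
o={"scene":np.array([[236.4,208],[314.9,248],[357,186.4],[284,154],[235.6,213.4],[221.6,231],[249.6,224.6]]),
"top":np.array([[327,248],[316,151],[218.6,160.4],[227.6,258.4],[331.2,243],[349.5,249.3],[328.8,226.8]])}
def mod(q):
    x,y,w,zt,x0,a,sx=q
    return W(q,[[x0,-136,zt],[x0+270,-136,zt],[x0+270,136,zt],[x0,136,zt],[-135,-152,155],[-135-50*np.sin(a),-200,155-50*np.cos(a)],[sx,-148,133]])
f=lambda q:np.concatenate([(proj(c,mod(q))-o[c]).ravel() for c in o]+[[(q[4]+146)/5,(q[3]-162)/3]])
r=least_squares(f,[550,50,0.1,162,-146,.3,-80],x_scale=[10,10,.1,5,5,.1,5],loss='soft_l1')
print(np.round(r.x,3),np.round(f(r.x),1).reshape(-1,2).tolist());print(np.round(mod(r.x)[4:],1).tolist())
for c in("scene","top"):
    i=bot.capture(c);u=proj(c,mod(r.x)[5:6])[0].astype(int)
    y,x=max(u[1]-40,0),u[0]-50
    cv2.imwrite(f"pics/{c}3.png",cv2.resize(i[y:y+80,x:x+100],None,fx=4,fy=4,interpolation=2));print(c,x,y)
a=cv2.hconcat([cv2.imread(f"pics/{c}3.png") for c in("scene","top")]);cv2.imwrite("pics/c3.png",a)
print(bot.get_obs()['tool_pos'])
```

```text
[ 6.39466e+02  7.05970e+01  1.21000e-01  1.59970e+02 -1.46950e+02
  4.30000e-01 -8.83220e+01] [[-1.3, 0.1], [-1.3, 0.7], [0.3, -0.1], [-0.3, -0.5], [-0.3, 1.0], [-0.0, 0.4], [-0.2, 0.1], [0.3, -0.1], [-0.2, -1.0], [-1.5, -0.4], [-1.4, 0.1], [1.3, -0.1], [-1.0, 0.4], [-0.7, -0.0], [-0.2, -0.7]]
[[523.9, -96.6, 155.0], [509.0, -146.8, 109.6], [569.7, -87.0, 133.0]]
scene 171 191
top 298 209
[ 507.51729119 -145.80314725  193.99812955]
```

View pics/c3.png

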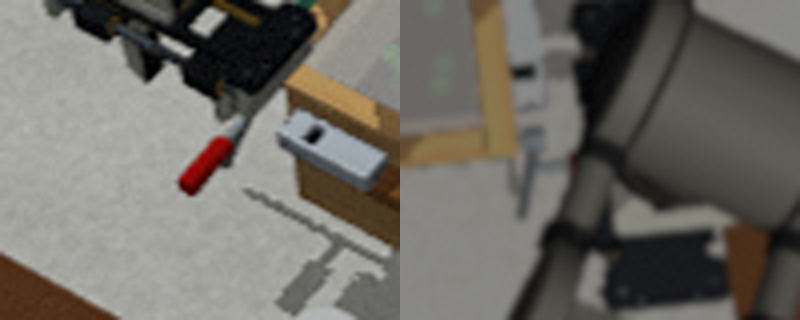

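The sleeve is under the open fingers: the crop shows it at (207,165), below fingers at about (150,60) and (230,95). Next I descend and close.

Emit:
jog_arm([
  [-0.0012, 0.0014, 0.03],
  [0, 0, 0.03],
  [0, 0, 0.03],
  [0, 0, 0.0135],
  [0, 0, 0],
  [0, 0, 0],
], twist=[0, 0, 0, 0, 0, 0])

```text
time: 4.82
tool_pos: [511.5, -147.4, 94.5]
tcp_rot: [3.14, 0.001, 1.691]
contact_force: [-0.4, -0.2, -0.5]
grip_width: 59.7
finger_force: 0.0
```

Emit:
jog_arm([
  [0, 0, 0],
  [0, 0, 0],
  [0, 0, 0],
  [0, 0, 0],
  [0, 0, 0],
  [0, 0, 0],
  [0, 0, 0],
  [0, 0, 0],
], twist=[0, 0, 0, 0, 0, 0, 0, 0], jaw=0)

```text
time: 5.82
tool_pos: [510.8, -147.2, 93.3]
tcp_rot: [3.141, 0.0, 1.691]
contact_force: [0.9, -0.3, 0.8]
grip_width: 17.4
finger_force: 30.0
```

```bash
cat >> h.py <<'E'
q=[639.5,70.6,0.121]
def G(fx,fz):
    "foot (box x,z) -> theta,a, grip (box x,z)"
    f=lambda v:[120-255*np.cos(v[0])-140*np.sin(v[1])-fx,155+255*np.sin(v[0])-140*np.cos(v[1])-fz]
    t,a=least_squares(f,[.5,0]).x
    return t,a,np.array([120-255*np.cos(t)-50*np.sin(a),155+255*np.sin(t)-50*np.cos(a)])
def inv(g):
    f=lambda v:[120-255*np.cos(v[0])-50*np.sin(v[1])-g[0],155+255*np.sin(v[0])-50*np.cos(v[1])-g[1]]
    t,a=least_squares(f,[.4,.1]).x
    return t,a,np.array([120-255*np.cos(t)-140*np.sin(a),155+255*np.sin(t)-140*np.cos(a)])
def tb():
    "grasp point in box frame"
    p=bot.get_obs()['tool_pos'];d=np.array(p)[:2]-q[:2];c,s=np.cos(q[2]),np.sin(q[2])
    return np.array([c*d[0]+s*d[1],-s*d[0]+c*d[1],p[2]+19])
E
python3 - <<'E'
from h import *
import cv2
o=bot.get_obs();b=tb();print(o['time'],b,o['grip_width'],o['finger_force'],o['contact_force'],inv(b[[0,2]]))
cv2.imwrite("pics/d.png",cv2.resize(bot.capture("scene")[170:290,170:330],None,fx=4,fy=4,interpolation=2))
for t,a in((0,.43),(.1,.43),(.2,.43),(.3,.43),(.4,.43),(.48,.43),(.54,.43)):
    print(t,[round(v,1) for v in(120-255*np.cos(t)-50*np.sin(a),155+255*np.sin(t)-50*np.cos(a))],'foot',[round(v,1) for v in(120-255*np.cos(t)-140*np.sin(a),155+255*np.sin(t)-140*np.cos(a))])
for F in((-165,148),(-140,148),(-115,148),(-95,148),(-80,148),(-80,135),(-88,135),(-88,126)):print(F,G(*F))
E
```

```text
5.825 [-154.08122617 -200.64218728  112.26453094] 17.41814422834864 30.00059723854065 [ 0.92825026 -0.29081133  0.84900182] (np.float64(0.013610788425915085), np.float64(0.3920643206844696), array([-188.4699483 ,   29.09352764]))
0 [np.float64(-155.8), np.float64(109.6)] foot [np.float64(-193.4), np.float64(27.7)]
0.1 [np.float64(-154.6), np.float64(135.0)] foot [np.float64(-192.1), np.float64(53.2)]
0.2 [np.float64(-150.8), np.float64(160.2)] foot [np.float64(-188.3), np.float64(78.4)]
0.3 [np.float64(-144.5), np.float64(184.9)] foot [np.float64(-182.0), np.float64(103.1)]
0.4 [np.float64(-135.7), np.float64(208.9)] foot [np.float64(-173.2), np.float64(127.0)]
0.48 [np.float64(-127.0), np.float64(227.3)] foot [np.float64(-164.5), np.float64(145.5)]
0.54 [np.float64(-119.6), np.float64(240.7)] foot [np.float64(-157.1), np.float64(158.8)]
(-165, 148) (np.float64(0.48815150596407825), np.float64(0.4412014860668106), array([-126.56764165,  229.3815325 ]))
(-140, 148) (np.float64(0.5232523618615181), np.float64(0.28319421771640213), array([-114.85183516,  234.41510172]))
(-115, 148) (np.float64(0.544036691242076), np.float64(0.12039993473048308), array([-104.19016693,  237.34846114]))
(-95, 148) (np.float64(0.5485789008166787), np.float64(-0.018450654660865096), array([-96.6604647 , 237.98468124]))
(-80, 148) (np.float64(0.5431779357612853), np.float64(-0.13107477128195955), array([-91.76297928, 237.22797946]))
(-80, 135) (np.float64(0.4789008266996753), np.float64(-0.18907453386425524), array([-96.91550023, 223.39607374]))
(-88, 135) (np.float64(0.4850340854154596), np.float64(-0.12596182685762397), array([-99.30660981, 224.28695635]))
(-88, 126) (np.float64(0.44249522563312255), np.float64(-0.1609796567020163), array([-102.42567464,  214.83636593]))
```

View pics/d.png

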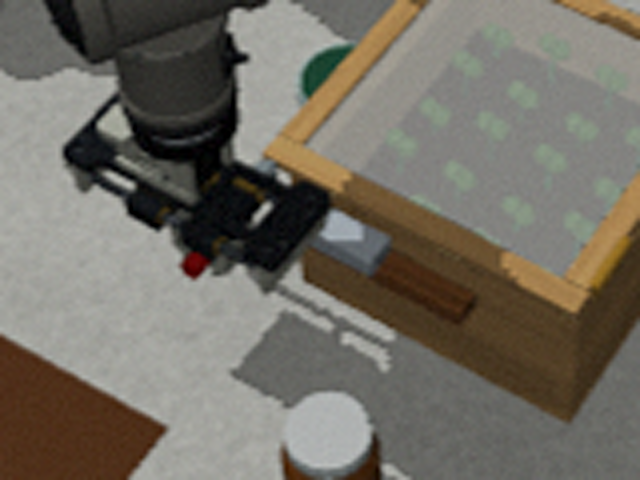

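Grip is good: 17.4 mm opening, 30 N. Tool y runs along box x and tool z along box -z. Lifting along the lid's arc.

Emit:
jog_arm([
  [0, 0.0006, -0.0127],
  [0, 0.0006, -0.0127],
  [0, 0.0019, -0.0126],
  [0, 0.0019, -0.0126],
  [0, 0.0032, -0.0124],
  [0, 0.0032, -0.0124],
  [0, 0.0044, -0.012],
  [0, 0.0044, -0.012],
  [0, 0.0044, -0.0092],
  [0, 0.0044, -0.0092],
], twist=[0, 0, 0, 0, 0, 0, 0, 0, 0, 0])

```text
time: 7.12
tool_pos: [539.7, -143.6, 211.5]
tcp_rot: [-3.141, -0.0, 1.691]
contact_force: [-1.1, -1.9, -4.0]
grip_width: 17.2
finger_force: 30.0
```

Run:
```python
from h import *
import cv2
i=bot.capture("scene");o=bot.get_obs();b=tb();print(o['time'],b,o['grip_width'],o['contact_force'],inv(b[[0,2]]))
cv2.imwrite("pics/e.png",cv2.resize(i[130:280,170:370],None,fx=4,fy=4,interpolation=2))
```

```text
7.175 [-123.95920704 -200.66439325  231.74115389] 17.12887846989702 [-1.50660845  1.02538886 -2.16822388] (np.float64(0.5008505713068109), np.float64(0.4176290278058602), array([-160.46270308,  149.47636934]))
```

View pics/e.png

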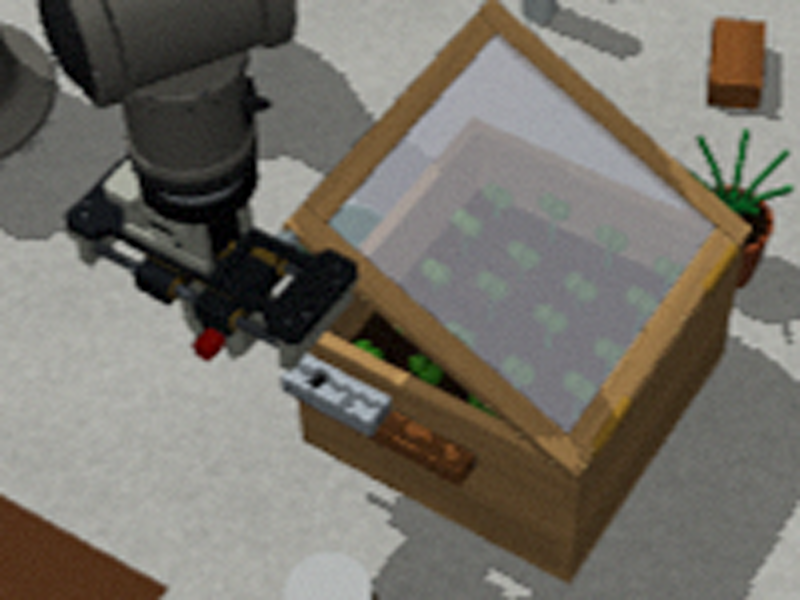

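The lid is up at about 0.49 rad, with the foot in front of and above the catch. Now I swing the foot back over the catch.

Run:
```python
from h import *
bs=[tb()];[ (bot.capture("top"),bs.append(tb())) for _ in range(2)]
b=np.mean(bs,0);g=b[[0,2]]-[1,2.7];print(bs,g,inv(g),bot.get_obs()['contact_force'])
p=g
for F in [(-160,151),(-145,151),(-130,151),(-115,151),(-100,151),(-85,151),(-68,151),(-68,143),(-68,135)]:
    t,a,n=G(*F);print(F,round(t,3),round(a,3),np.round(n,1),np.round(n-p,1));p=n
```

```text
[array([-123.95920704, -200.66439325,  231.74115389]), array([-124.21750687, -200.59305408,  231.04226467]), array([-124.52786216, -200.59115853,  230.3616715 ])] [-125.23485869  228.34836335] (np.float64(0.4866094224650266), np.float64(0.40790538370731155), array([-160.93672818,  145.7325264 ])) [ 0.00450041 -1.946633   -3.77862163]
(-160, 151) 0.507 0.42 [-123.3  233.2] [1.9 4.8]
(-145, 151) 0.529 0.326 [-116.2  236.3] [7.1 3.1]
(-130, 151) 0.545 0.231 [-109.4  238.6] [6.8 2.4]
(-115, 151) 0.557 0.133 [-103.1  240.2] [6.3 1.6]
(-100, 151) 0.562 0.03 [-97.3 241. ] [5.8 0.7]
(-85, 151) 0.561 -0.078 [-92.1 240.7] [ 5.2 -0.2]
(-68, 151) 0.548 -0.214 [-87.1 239. ] [ 5.  -1.8]
(-68, 143) 0.506 -0.253 [-90.6 230.1] [-3.5 -8.8]
(-68, 135) 0.464 -0.29 [-93.7 221.2] [-3.2 -8.9]
```

Emit:
jog_arm([
  [0, 0.002, -0.006],
  [0, 0.007, -0.0031],
  [0, 0.0068, -0.0024],
  [0, 0.0063, -0.0016],
  [0, 0.0058, -0.0007],
  [0, 0.0052, 0.0002],
  [0, 0.005, 0.0018],
  [0, 0, 0],
  [0, 0, 0],
], twist=[0, 0, 0, 0, 0, 0, 0, 0, 0])

```text
time: 8.4
tool_pos: [577.6, -139.0, 222.7]
tcp_rot: [3.141, -0.0, 1.691]
contact_force: [1.8, 1.2, -5.7]
grip_width: 17.0
finger_force: 30.0
```

Run:
```python
from h import *
import cv2
i=bot.capture("scene");j=bot.capture("top");o=bot.get_obs();b=tb();g=b[[0,2]]-[1,2.7];print(o['time'],b,o['contact_force'],inv(g))
A=cv2.resize(i[170:270,210:310],None,fx=4,fy=4,interpolation=2);B=cv2.resize(j[180:280,280:380],None,fx=4,fy=4,interpolation=2)
cv2.imwrite("pics/f.png",cv2.hconcat([A,B]))
```

```text
8.5 [ -86.97326566 -200.55963666  241.76549249] [ 1.93156989  1.73318541 -4.97060508] (np.float64(0.5493991272081562), np.float64(-0.19117305921958264), array([-70.87230141, 150.70511097]))
```

View pics/f.png

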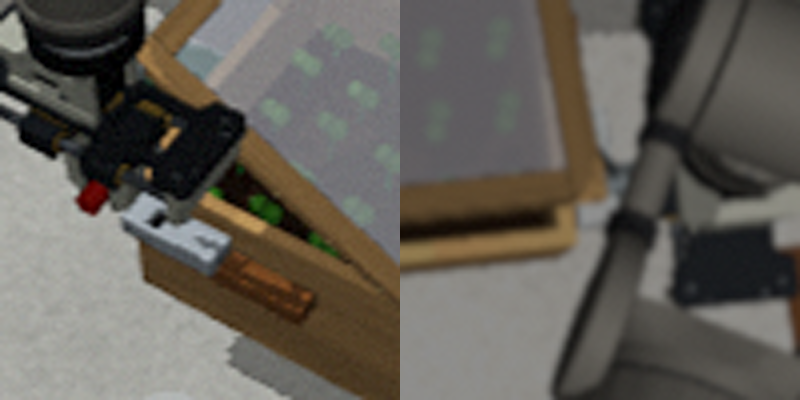

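The foot is hidden behind the gripper and the slot still shows at (155,212) in the crop. By kinematics the foot is behind the slot, at about x -71, z 151, so I lower it and feel for contact.

Emit:
jog_arm([
  [0, -0.0015, 0.004],
  [0, -0.0015, 0.004],
  [0, -0.0008, 0.002],
  [0, -0.0008, 0.002],
  [0, 0, 0],
  [0, 0, 0],
], twist=[0, 0, 0, 0, 0, 0])

```text
time: 9.25
tool_pos: [572.6, -139.6, 210.8]
tcp_rot: [-3.142, -0.0, 1.691]
contact_force: [1.6, 1.4, -5.3]
grip_width: 16.7
finger_force: 30.0
```

Emit:
jog_arm([
  [0, -0.0004, 0.001],
  [0, -0.0004, 0.001],
  [0, 0, 0],
], twist=[0, 0, 0])

```text
time: 9.62
tool_pos: [571.9, -139.7, 208.7]
tcp_rot: [3.142, -0.0, 1.691]
contact_force: [2.6, 2.4, -4.9]
grip_width: 17.1
finger_force: 30.0
```

Emit:
jog_arm([
  [0, -0.0004, 0.001],
  [0, -0.0004, 0.001],
  [0, 0, 0],
], twist=[0, 0, 0])

```text
time: 10.0
tool_pos: [571.0, -139.8, 206.7]
tcp_rot: [-3.141, -0.0, 1.691]
contact_force: [2.0, 2.4, -5.6]
grip_width: 17.3
finger_force: 30.0
```

Emit:
jog_arm([
  [0, -0.0004, 0.001],
  [0, 0, 0],
], twist=[0, 0])

```text
time: 10.25
tool_pos: [570.8, -139.9, 206.0]
tcp_rot: [3.141, -0.0, 1.691]
contact_force: [1.9, 3.4, -4.2]
grip_width: 17.3
finger_force: 30.0
```

Emit:
jog_arm([
  [0, -0.0004, 0.001],
  [0, 0, 0],
], twist=[0, 0])

```text
time: 10.5
tool_pos: [570.7, -139.9, 205.5]
tcp_rot: [3.14, 0.0, 1.691]
contact_force: [2.9, 3.4, 0.7]
grip_width: 17.1
finger_force: 30.0
```

Emit:
jog_arm([
  [0, -0.0004, 0.001],
  [0, 0, 0],
], twist=[0, 0])

```text
time: 10.75
tool_pos: [570.6, -139.9, 205.2]
tcp_rot: [3.139, 0.001, 1.691]
contact_force: [2.4, 5.0, 4.9]
grip_width: 17.1
finger_force: 30.0
```

Contact: the force rose from -5 N to +5 N, so the foot presses at about 10 N, with the foot at about x -72. Now I slide it forward (-x), feeling for the slot.

Emit:
jog_arm([
  [0, -0.0003, -0.00013],
  [0, -0.0003, -0.00013],
  [0, -0.0003, -0.00013],
  [0, -0.0003, -0.00013],
  [0, -0.0003, -0.00013],
  [0, 0, 0],
], twist=[0, 0, 0, 0, 0, 0])

```text
time: 11.5
tool_pos: [570.6, -140.0, 205.5]
tcp_rot: [3.136, 0.001, 1.691]
contact_force: [8.8, 5.8, -1.1]
grip_width: 17.2
finger_force: 30.0
```

Emit:
jog_arm([
  [0, -0.0003, -0.00013],
  [0, -0.0003, -0.00013],
  [0, -0.0003, -0.00013],
  [0, -0.0003, -0.00013],
  [0, 0, 0],
], twist=[0, 0, 0, 0, 0])

```text
time: 12.12
tool_pos: [570.5, -140.0, 205.7]
tcp_rot: [3.134, 0.001, 1.691]
contact_force: [13.0, 5.5, -4.1]
grip_width: 17.0
finger_force: 30.0
```

Emit:
jog_arm([
  [0, -0.0003, -0.00012],
  [0, -0.0003, -0.00012],
  [0, -0.0003, -0.00012],
  [0, 0, 0],
], twist=[0, 0, 0, 0])

```text
time: 12.62
tool_pos: [570.0, -140.1, 206.2]
tcp_rot: [3.133, 0.001, 1.691]
contact_force: [15.0, 5.5, -4.5]
grip_width: 17.3
finger_force: 30.0
```

The tool is barely moving and the side force is climbing, so the foot is sticking; pulling forward wedges it down. I'll lift off, move in front of the slot and slide backward instead, which unloads the foot.

Emit:
jog_arm([
  [0, 0.0015, -0.002],
  [0, 0.0015, -0.003],
  [0, 0, -0.003],
  [0, 0, 0],
  [0, 0, 0],
], twist=[0, 0, 0, 0, 0])

```text
time: 13.25
tool_pos: [568.9, -140.1, 213.2]
tcp_rot: [-3.141, -0.0, 1.691]
contact_force: [0.8, 4.0, -5.7]
grip_width: 17.2
finger_force: 30.0
```

Run:
```python
from h import *
o=bot.get_obs();b=tb();g=b[[0,2]]-[1,2.4];print(o['time'],b,o['contact_force'],inv(g))
p=g
for F in [(-100,145),(-100,140),(-100,137),(-100,135),(-96,135),(-92,135),(-88,135),(-84,135),(-80,135),(-72,135)]:
    t,a,n=G(*F);print(F,round(t,3),round(a,3),np.round(n,2),np.round(n-p,2));p=n
```

```text
13.25 [ -95.49881649 -200.64924249  232.16501245] [ 0.7789248   4.01109513 -5.68184453] (np.float64(0.5095770865653061), np.float64(-0.12237842810645384), array([-85.51222935, 140.43811335]))
(-100, 145) 0.535 0.004 [-99.6 235. ] [-3.1   5.23]
(-100, 140) 0.512 -0.016 [-101.46  229.99] [-1.86 -5.01]
(-100, 137) 0.499 -0.028 [-102.54  226.96] [-1.08 -3.02]
(-100, 135) 0.49 -0.036 [-103.25  224.94] [-0.7  -2.02]
(-96, 135) 0.489 -0.065 [-101.89  224.81] [ 1.36 -0.13]
(-92, 135) 0.487 -0.095 [-100.57  224.59] [ 1.31 -0.22]
(-88, 135) 0.485 -0.126 [-99.31 224.29] [ 1.27 -0.3 ]
(-84, 135) 0.482 -0.157 [-98.09 223.89] [ 1.22 -0.4 ]
(-80, 135) 0.479 -0.189 [-96.92 223.4 ] [ 1.17 -0.49]
(-72, 135) 0.47 -0.255 [-94.73 222.08] [ 2.18 -1.31]
```

Emit:
jog_arm([
  [0, -0.0025, -0.0005],
  [0, -0.0025, 0],
  [0, -0.0007, 0.002],
  [0, 0, 0],
  [0, 0, 0],
], twist=[0, 0, 0, 0, 0])

```text
time: 13.88
tool_pos: [563.4, -140.8, 211.7]
tcp_rot: [-3.141, -0.0, 1.691]
contact_force: [-0.6, 3.0, -4.4]
grip_width: 17.4
finger_force: 30.0
```

Emit:
jog_arm([
  [0, -0.0004, 0.001],
  [0, -0.0004, 0.001],
  [0, 0, 0],
], twist=[0, 0, 0])

```text
time: 14.25
tool_pos: [562.9, -140.9, 209.9]
tcp_rot: [3.141, -0.0, 1.691]
contact_force: [-1.1, 3.3, -4.3]
grip_width: 17.0
finger_force: 30.0
```

Emit:
jog_arm([
  [0, -0.0003, 0.001],
  [0, 0, 0],
], twist=[0, 0])

```text
time: 14.5
tool_pos: [562.8, -140.9, 209.5]
tcp_rot: [3.14, 0.0, 1.691]
contact_force: [-2.1, 4.5, 0.8]
grip_width: 16.7
finger_force: 30.0
```

Contact at light force in front of the slot. Sliding back (+x).

Emit:
jog_arm([
  [0, 0, 0.0005],
  [0, 0.00033, 5e-05],
  [0, 0.00033, 5e-05],
  [0, 0.00033, 5e-05],
  [0, 0, 0],
], twist=[0, 0, 0, 0, 0])

```text
time: 15.12
tool_pos: [562.9, -140.9, 209.3]
tcp_rot: [-3.141, 0.0, 1.691]
contact_force: [-6.8, 3.1, 7.3]
grip_width: 17.5
finger_force: 30.0
```

Emit:
jog_arm([
  [0, 0.00033, 5e-05],
  [0, 0.00033, 5e-05],
  [0, 0.00033, 5e-05],
  [0, 0, 0],
], twist=[0, 0, 0, 0])

```text
time: 15.62
tool_pos: [562.9, -140.9, 209.2]
tcp_rot: [-3.139, 0.0, 1.691]
contact_force: [-10.2, 3.2, 9.6]
grip_width: 17.2
finger_force: 30.0
```

Emit:
jog_arm([
  [0, 0.00033, 5e-05],
  [0, 0.00033, 5e-05],
  [0, 0.00033, 5e-05],
  [0, 0, 0],
], twist=[0, 0, 0, 0])

```text
time: 16.12
tool_pos: [563.0, -140.9, 209.1]
tcp_rot: [-3.137, 0.0, 1.691]
contact_force: [-15.5, 3.4, 11.6]
grip_width: 17.2
finger_force: 30.0
```

Still sticking at this press, so I'll lighten it.

Emit:
jog_arm([
  [0, -0.0008, -0.0007],
  [0, -0.0008, -0.0007],
  [0, 0, -0.0007],
  [0, 0, 0],
], twist=[0, 0, 0, 0])

```text
time: 16.62
tool_pos: [563.2, -140.8, 209.7]
tcp_rot: [-3.14, -0.0, 1.691]
contact_force: [-4.7, 2.5, 0.0]
grip_width: 17.2
finger_force: 30.0
```

Emit:
jog_arm([
  [0, 0.0003, -0.0001],
  [0, 0.0003, -0.0001],
  [0, 0, 0],
], twist=[0, 0, 0])

```text
time: 17.0
tool_pos: [564.6, -140.7, 209.8]
tcp_rot: [-3.141, -0.0, 1.691]
contact_force: [-0.3, 3.8, -3.7]
grip_width: 16.7
finger_force: 30.0
```

Emit:
jog_arm([
  [0, 0.0003, -0.0001],
  [0, 0.0003, -0.0001],
  [0, 0, 0],
], twist=[0, 0, 0])

```text
time: 17.38
tool_pos: [565.2, -140.6, 210.3]
tcp_rot: [3.141, -0.0, 1.691]
contact_force: [-1.2, 2.6, -4.0]
grip_width: 17.2
finger_force: 30.0
```

Emit:
jog_arm([
  [0, -0.0002, 0.0008],
  [0, 0, 0],
], twist=[0, 0])

```text
time: 17.62
tool_pos: [564.9, -140.6, 209.5]
tcp_rot: [3.141, -0.0, 1.691]
contact_force: [-0.3, 3.4, -3.9]
grip_width: 17.0
finger_force: 30.0
```

Emit:
jog_arm([
  [0, 0.0002, 0.0003],
  [0, 0.0002, 0.0002],
  [0, 0, 0],
], twist=[0, 0, 0])

```text
time: 18.0
tool_pos: [565.3, -140.6, 209.0]
tcp_rot: [-3.142, -0.0, 1.691]
contact_force: [-1.0, 3.7, -5.0]
grip_width: 16.9
finger_force: 30.0
```

Emit:
jog_arm([
  [0, 0.0003, 0.0001],
  [0, 0.0003, 0.0001],
  [0, 0, 0],
], twist=[0, 0, 0])

```text
time: 18.38
tool_pos: [566.0, -140.5, 208.9]
tcp_rot: [3.141, -0.0, 1.691]
contact_force: [-0.3, 3.6, -5.1]
grip_width: 17.1
finger_force: 30.0
```

Emit:
jog_arm([
  [0, -0.0002, 0.0006],
  [0, 0, 0],
], twist=[0, 0])

```text
time: 18.62
tool_pos: [565.8, -140.5, 208.4]
tcp_rot: [3.141, 0.0, 1.691]
contact_force: [0.1, 4.0, -3.4]
grip_width: 17.3
finger_force: 30.0
```

Emit:
jog_arm([
  [0, -0.0002, 0.0006],
  [0, 0, 0],
], twist=[0, 0])

```text
time: 18.88
tool_pos: [565.8, -140.6, 208.2]
tcp_rot: [3.141, 0.0, 1.691]
contact_force: [-0.3, 5.2, -1.1]
grip_width: 16.9
finger_force: 30.0
```

Emit:
jog_arm([
  [0, -0.0002, 0.0006],
  [0, 0, 0],
], twist=[0, 0])

```text
time: 19.12
tool_pos: [565.8, -140.5, 208.0]
tcp_rot: [3.14, 0.0, 1.691]
contact_force: [-1.1, 5.5, 2.9]
grip_width: 17.3
finger_force: 30.0
```

Run:
```python
from h import *
C=np.array([[562.8,-140.9,209.6],[565.8,-140.5,208.35],[570.7,-139.9,205.6]])
d=C[:,:2]-q[:2];c,s=np.cos(q[2]),np.sin(q[2]);bx=c*d[:,0]+s*d[:,1];bz=C[:,2]+19
r=lambda v:np.concatenate([[G(f,135)[2][0]-(b-v[0]),G(f,135)[2][1]-(z-v[1])] for f,b,z in zip(v[2:],bx,bz)])
R=least_squares(r,[0,3,-97,-88,-70]);print(np.round(R.x,2),np.round(R.fun,2),np.round(bx,2))
```

```text
[ -0.46   3.7  -94.03 -84.01 -66.25] [-0.03 -0.19  0.09  0.25 -0.06 -0.06] [-101.67  -98.64  -93.71]
```

The three touches fit the linkage well (offsets -0.5 and 3.7 mm). The foot touched flat top at about -94, -84 and -66. Vision puts the slot near -88, so I hop to -91 and feel backward lightly.

Emit:
jog_arm([
  [0, 0.0008, -0.0035],
  [0, -0.002, -0.0005],
  [0, -0.0003, 0.0008],
  [0, -0.0003, 0.0008],
  [0, 0, 0],
  [0, 0, 0],
], twist=[0, 0, 0, 0, 0, 0])

```text
time: 19.88
tool_pos: [563.5, -140.8, 209.5]
tcp_rot: [3.142, -0.0, 1.691]
contact_force: [0.2, 4.3, -4.5]
grip_width: 16.8
finger_force: 30.0
```

```bash
cat >> h.py <<'E'
def st():
    o=bot.get_obs();g=tb()[[0,2]]-[-.46,3.7];t,a,f=inv(g);print(round(o['time'],2),'F',np.round(o['contact_force'],1),'G',np.round(g,2),'th',round(t,3),'foot',np.round(f,1))
E
python3 -c "
from h import *
st()"
```

```text
19.88 F [ 0.2  4.3 -4.5] G [-100.49  224.83] th 0.488 foot [-92.  135.2]
```

Emit:
jog_arm([
  [0, -0.0001, 0.0005],
  [0, 0, 0],
], twist=[0, 0])

```text
time: 20.12
tool_pos: [563.4, -140.8, 209.1]
tcp_rot: [3.141, -0.0, 1.691]
contact_force: [-0.3, 4.5, -1.8]
grip_width: 17.0
finger_force: 30.0
```

Emit:
jog_arm([
  [0, 0.0003, 0.0001],
  [0, 0.0003, 0.0001],
  [0, 0, 0],
], twist=[0, 0, 0])

```text
time: 20.5
tool_pos: [563.8, -140.8, 208.3]
tcp_rot: [-3.141, -0.0, 1.691]
contact_force: [-1.0, 3.3, -4.4]
grip_width: 17.2
finger_force: 30.0
```

Emit:
jog_arm([
  [0, 0.0003, 0.0001],
  [0, 0.0003, 0.0001],
  [0, 0, 0],
], twist=[0, 0, 0])

```text
time: 20.88
tool_pos: [564.6, -140.7, 208.4]
tcp_rot: [-3.141, -0.0, 1.691]
contact_force: [-1.5, 4.3, -4.9]
grip_width: 17.1
finger_force: 30.0
```

```bash
python3 -c "
from h import *
st()"
```

```text
20.88 F [-1.5  4.3 -4.9] G [-99.36 223.74] th 0.482 foot [-87.6 134.5]
```

Contact was lost while still slightly below the top surface, so the foot may be at the slot mouth. Lowering here.

Emit:
jog_arm([
  [0, -0.0003, 0.001],
  [0, 0, 0],
], twist=[0, 0])

```text
time: 21.12
tool_pos: [564.3, -140.7, 207.5]
tcp_rot: [-3.142, -0.0, 1.691]
contact_force: [-0.8, 2.8, -5.0]
grip_width: 17.1
finger_force: 30.0
```

Emit:
jog_arm([
  [0, -0.0003, 0.001],
  [0, 0, 0],
], twist=[0, 0])

```text
time: 21.38
tool_pos: [563.9, -140.7, 206.5]
tcp_rot: [-3.141, -0.0, 1.691]
contact_force: [-0.8, 3.3, -4.8]
grip_width: 17.3
finger_force: 30.0
```

```bash
python3 -c "
from h import *
st()
for F in ((-88,135),(-88,133),(-88,130),(-88,126)):print(G(*F))"
```

```text
21.38 F [-0.8  3.3 -4.8] G [-100.06  221.78] th 0.474 foot [-87.7 132.6]
(np.float64(0.4850340854154596), np.float64(-0.12596182685762397), array([-99.30660981, 224.28695635]))
(np.float64(0.4755440257727762), np.float64(-0.13401627093468652), array([-100.02539208,  222.19299269]))
(np.float64(0.46134708239958516), np.float64(-0.145806659373563), array([-101.07615191,  219.0450125 ]))
(np.float64(0.44249522563312255), np.float64(-0.1609796567020163), array([-102.42567464,  214.83636593]))
```

The foot is in the slot: estimated z is 132.6 with no contact force. Continuing down to the bottom along the arc.

Emit:
jog_arm([
  [0, -0.0003, 0.001],
  [0, -0.0003, 0.001],
  [0, -0.0003, 0.001],
  [0, 0, 0],
], twist=[0, 0, 0, 0])

```text
time: 21.88
tool_pos: [563.0, -140.9, 203.4]
tcp_rot: [-3.141, -0.0, 1.691]
contact_force: [-1.9, 4.5, -5.0]
grip_width: 16.8
finger_force: 30.0
```

Emit:
jog_arm([
  [0, -0.0003, 0.001],
  [0, -0.0003, 0.001],
  [0, 0, 0],
], twist=[0, 0, 0])

```text
time: 22.25
tool_pos: [562.4, -140.9, 201.4]
tcp_rot: [-3.141, -0.0, 1.691]
contact_force: [-1.1, 3.6, -3.8]
grip_width: 16.9
finger_force: 30.0
```

```bash
python3 -c "
from h import *
st()"
```

```text
22.25 F [-1.1  3.6 -3.8] G [-101.63  216.73] th 0.451 foot [-87.4 127.9]
```

Emit:
jog_arm([
  [0, -0.0003, 0.001],
  [0, 0, 0],
], twist=[0, 0])

```text
time: 22.5
tool_pos: [562.1, -141.0, 200.5]
tcp_rot: [-3.141, -0.0, 1.691]
contact_force: [-2.7, 3.8, -3.3]
grip_width: 17.2
finger_force: 30.0
```

Emit:
jog_arm([
  [0, -0.0003, 0.001],
  [0, 0, 0],
], twist=[0, 0])

```text
time: 22.75
tool_pos: [561.9, -141.0, 199.9]
tcp_rot: [3.141, 0.0, 1.691]
contact_force: [-3.7, 3.3, -1.2]
grip_width: 17.0
finger_force: 30.0
```

Emit:
jog_arm([
  [0, -0.0002, 0.0007],
  [0, 0, 0],
], twist=[0, 0])

```text
time: 23.0
tool_pos: [561.9, -141.0, 199.7]
tcp_rot: [3.14, 0.0, 1.691]
contact_force: [-4.3, 4.8, 1.0]
grip_width: 17.2
finger_force: 30.0
```

```bash
python3 -c "
from h import *
st()"
```

```text
23.0 F [-4.3  4.8  1. ] G [-102.07  215.02] th 0.443 foot [-87.1 126.3]
```

Bottomed out: estimated foot at (-87.1, 126.3), force back near zero, lid about 0.443. Opening the jaws.

Emit:
jog_arm([
  [0, 0, 0],
  [0, 0, 0],
  [0, 0, 0],
  [0, 0, 0],
  [0, 0, 0],
  [0, 0, 0],
], twist=[0, 0, 0, 0, 0, 0], jaw=0.05)

```text
time: 23.75
tool_pos: [561.8, -141.1, 198.9]
tcp_rot: [3.142, 0.0, 1.691]
contact_force: [0.4, 0.8, 0.1]
grip_width: 50.0
finger_force: 0.0
```

Emit:
jog_arm([
  [0, 0, -0.01],
  [0, 0, -0.02],
  [0, 0, -0.03],
  [-0.02, 0, -0.03],
  [-0.04, 0, -0.02],
  [-0.04, 0, 0],
  [-0.02, 0, 0],
  [0, 0, 0],
  [0, 0, 0],
], twist=[0, 0, 0, 0, 0, 0, 0, 0, 0])

```text
time: 24.88
tool_pos: [576.1, -258.9, 308.8]
tcp_rot: [-3.141, -0.001, 1.692]
contact_force: [0.5, 0.4, 0.5]
grip_width: 50.2
finger_force: 0.0
```

Run:
```python
from h import *
import cv2
i=bot.capture("scene");j=bot.capture("top");o=bot.get_obs();print(o['time'],o['tool_pos'],o['contact_force'])
A=cv2.resize(i[150:270,205:305],None,fx=4,fy=4,interpolation=2);B=cv2.resize(j[160:280,280:380],None,fx=4,fy=4,interpolation=2)
cv2.imwrite("pics/g.png",cv2.hconcat([A,B]))
for c in P:
  t,a,n=G(-87,126);print(c,proj(c,W(q,[[-87,-148,126],[n[0],-200,n[1]]])).round(1).tolist(),[(np.round(d['bbox'],0),d['confidence']) for d in bot.find_in(c,"grip")[:1]])
```

```text
24.975 [ 576.24218878 -258.717548    309.06781099] [-0.39998925  0.22622894  1.28409657]
scene [[250.0, 226.2], [232.9, 217.9]] [(array([235., 217.,  14.,  16.]), 0.46)]
top [[327.7, 226.6], [352.2, 226.8]] [(array([291., 200., 143.,  98.]), 0.67)]
```

View pics/g.png

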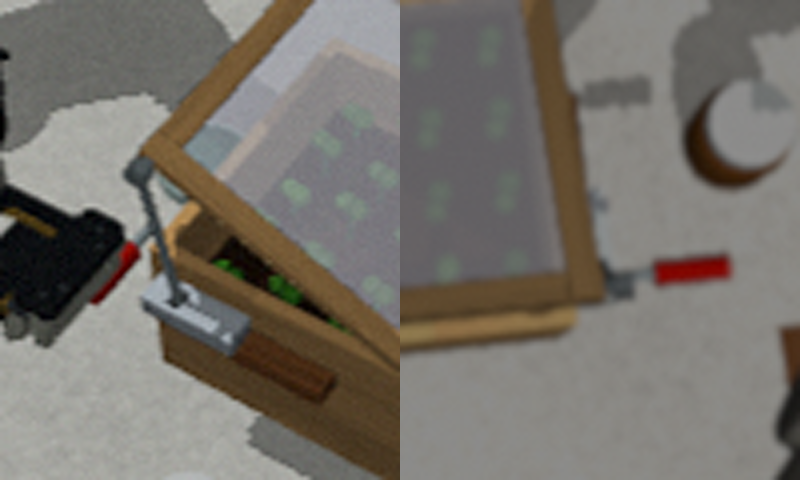

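The rod stands in the slot at (178,300) in the crop. The lid is held up by the prop alone, and the sleeve sits where the linkage predicts, within about 2 px. The gripper is clear, so I'm handing in.

```bash
python3 -c "
from plant import bot
print(bot.close_job())"
```

```text
the job is handed in; nothing more can be done
None
```

The lid now stands open on its own prop: the rod's foot is in the catch slot at about box x -87, z 126 mm, the lid is at about 0.44 rad, the gripper is clear, and the job was handed in at about 25 s; no verdict came back.

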